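Widen the cartridge cradle by one hole and load the swab cartridge

ROBOT

A 6-joint arm with a two-finger parallel gripper is mounted at the origin on the work surface. World frame = base frame: x ahead of the robot, y to its left, z up, the work surface at z = 0. Lengths are in mm, angles in rad, forces in N, time in s.
With the tool pointing down it reaches from about 300 to 775 mm from the base axis. Payload 14.6 kg.
Tool frame: the origin (TCP) lies midway between the tips of the shut fingers; the grasp point (between the pads) lies 19 mm behind it; z points along the fingers, y is the line along which they close (so a half turn about z gives the same grasp; the last joint's range is limited). The gripper opens to 85 mm and grips with 20 to 120 N. Pads are 22 mm wide; open, the fingers measure 114 mm over their backs; the gripper's body (76 mm by 85 mm) begins 54 mm behind the grasp point. The pads swing forward as they close: fully open they stand 13 mm farther back than shut.
Start: joints at [-1.311, 0.3, 1.521, -0, 1.321, -0.067], TCP at [176.551, -520.883, 231.281] pointing down, gripper open.
Joint ranges: [-3.03, 3.03], [-0.79, 2.21], [0.23, 2.52], [-1.04, 4.18], [0, 3.07], [-2.55, 2.55]. Speed limits (rad/s): [2.22, 2.22, 2.57, 3.14, 3.14, 3.14].

INTERFACE

Orientations are given as [roll, pitch, yaw] about the fixed x, y, z axes, in that order (R = Rz(yaw) Ry(pitch) Rx(roll)).
In Python, from cell import env, cams gives the robot as it stands. The module is installed in compiled form; this text tells all that it offers.
- The arm moves only by the tool jog_arm, never from a script. Its arguments are lists of equal length, an entry for each row: "claw": the finger opening in mm, from 0 to 85.4; "offset": the shift along the tool's x, y, z in mm, a list of three; "angular": the turn, a rotation vector about the tool's x, y, z in rad, a list of three. In form: {"claw": [claw, ...], "offset": [[tx, ty, tz], ...], "angular": [[ax, ay, az], ...]}. A call has exactly 8 rows; each row is the pose to reach, as a shift and turn from the pose commanded when the call began, along the tool's axes at that moment; what a row does not reach only later rows make up. A row lasts 1/12 s, in which the tool goes at most 41.7 mm and 7.16 degrees, less where a joint would pass 70% of its speed; a pose out of reach is approached as far as the arm can. A call with a gripper value outside its range is refused whole. The fingers move at their own pace and stop on an object; "grip_force" is the grip in N (left out, the last holds). Time passes only in rows, so rows that repeat a pose let the fingers close, or fill a call up. It gives the time, the measured TCP pose, the force, the opening and the grip force at its end, in the units of the state.
- env.state(): the state, without advancing time (a new reading comes with each control period).
- cams.capture(name): name is "scene" or "top" or "wrist"; returns a dict with "img" (384x512x3 uint8, blue, green, red), "vertical_fov" (degrees; the focal length in pixels is half the picture's height over the tangent of half this angle, whatever the lens; pixels are square), "cx", "cy" (the principal point, pixels), "dist" ([k1, k2, p1, p2, k3] as OpenCV has them; the pictures are not rectified), "R" (3x3) and "t" (3): a world point X has camera coordinates R X + t. Camera axes: x right, y down, z forward; pixel columns grow to the right and rows downward; lengths in mm; the calibration is good to about 2 mm. A picture is of the moment at which its call begins. There is no depth.
- env.close_job(): hands the job in; it is judged then, once.
The state is a dict: "clock": time; "qpos": joint angles; "dq": joint speeds; "tau": joint torques, N m; "tcp_pos": TCP position; "eef_rot": TCP orientation; "contact_force": force on the tool from outside, world axes, zero at the start; "torque": the same for the moment, N m; "finger_gap": finger opening in mm; "gripper_force": force on a finger pad.
Only numpy, scipy, OpenCV 4.12 (cv2) and the standard library are available. Lean on these libraries where they do the work, as an engineer would, in place of code of your own. Each camera call takes 0.05 s, during which the arm holds its last target. There are 200 camera calls.

TASK

The cradle is one hole too short for the swab cartridge: press the red button, slide the black sleeve away from the fixed end plate, and let the button pop up again in the very next hole (not the one after). Then lay the cartridge, upright and gently (set down, not dropped), lengthwise between the two end plates so it sits flat on the cradle's bed, and let go of it. Leave the bottle, jar and small carton alone.

Things in the scene. Friction and masses are not known exactly. Their poses are not given: they have to be found in the camera images.
- cradle: Adjustable cradle fixed to the bench: grey base plate 100 x 310 x 10 mm. Origin: centre of its underside; +y runs along the cradle from the fixed black end plate (inner face at y = -138 mm, 70 mm wide, top at z = 85 mm) to the far post (from y = 142 mm, top at z = 50 mm); z up. A fixed steel square tube, 22 mm wide, runs along the middle (x = 0). All heights below count from this origin.
- bed (a point): A point on the cartridge's bed, on the middle line, 63 mm from the fixed end plate's inner face. The bed is level, 40 mm above the cradle's origin: the top of the steel tube and of two aluminium rails beside it (x = 21 to 33 mm and -21 to -33 mm), reaching from the fixed end plate to y = 0 of the cradle.
- first_hole (a point): First locking hole, in the slotted tube's top under the sleeve; the pin under the button starts here (84 mm between the end plates: too short for the cartridge). The next hole is 34 to 54 mm further in the cradle's +y; it differs each time and must be felt for. A third one is 32 mm beyond that. The pin has 1.5 mm of play each way in a hole.
- button_top (a point): Centre of the top of the red button (26 mm across). Up, it is 64 mm above the cradle's origin, 12 mm above the sleeve. Sprung: 3 N at first, 6.2 N fully down (8 mm). At 6 mm or more the pin is out of its hole and the sleeve can slide. Between holes the pin rides under the tube's wall: the button stays 6 mm down even when let go, and pops up by itself over a hole, which stops the sleeve.
- jaw_face (a point): Middle of the inner face (towards the fixed plate) of the moving black end plate: 70 mm wide in the cradle's x, 8 mm thick, from 42 to 85 mm above the cradle's origin; this point is 64 mm above it. The plate is one piece with the black sleeve (36 mm wide, 84 mm long, top at 52 mm), which slides only along the cradle's y with about 2.5 N of friction.
- ridge (a point): Middle of the button-side face of an orange ridge on the sleeve, 22 mm in +y of the button's centre; a like ridge stands 22 mm in -y of it. A fingertip between them can push the sleeve along. Ridges: 6 mm thick, 36 mm wide in the cradle's x, tops 78 mm above the cradle's origin (14 mm above the raised button); this point is 71 mm above it.
- cartridge: Off-white swab cartridge, box 110 x 52 x 50 mm (x, y, z) with five purple caps (16 mm across, 16 mm high) in a row along x on its top; 66 mm high over all, about 0.22 kg. Origin: centre of its underside, x along its length, z up. Either end may face the fixed plate.
- reagent: Bystander: bottle with a purple cap, 48 mm across, 95 mm high; origin at the centre of its foot. Do not move.
- jar: Bystander: jar, 60 mm across, 75 mm high; origin at the centre of its foot. Do not move.
- cap_box: Bystander: small carton 60 x 100 x 30 mm; origin at the centre of its underside. Do not move.
Mind the look-alikes: they are no part of the job. What is shaped like the cartridge but pink is not meant.

How it is judged (in metres and radians):
On the way, in this order (a step that is already met when the one before it is completed fails the run):
1. the sleeve is locked in the next hole: slid 30 to 58 mm from the start, button up (y of button_top in the frame of cradle between 0.026 and 0.054 m and z of button_top in the frame of cradle above 0.062 m), for 0.2 s.
2. the cartridge lies on the bed between the end plates (z of cartridge in the frame of cradle between 0.035 and 0.045 m and x of cartridge in the frame of cradle between -0.015 and 0.015 m), for 0.2 s.
At the end, for the whole second after the job is handed in: The sleeve stands in the next hole (30 to 58 mm from its start) with the button up to within 2 mm; the cartridge lies still and flat on the bed between the end plates, caps up, within 15 mm of the cradle's middle line and 0.25 rad of its direction (all of step 1 and z of cartridge in the frame of cradle between 0.037 and 0.043 m and x of cartridge in the frame of cradle between -0.015 and 0.015 m and y of cartridge in the frame of cradle between -0.09 and -0.05 m and angle between the x axis of cartridge and the y axis of cradle, either way round below 0.25 rad and angle between cartridge's own z axis and vertical below 0.08 rad and linear speed of cartridge below 0.02 m/s); the robot touches nothing.
It fails at once if a bystander is moved by more than 25 mm (distance of any of reagent, jar, cap_box from where it was at the start of the episode above 0.025 m).
It fails at once if the cartridge is tipped by more than 0.6 rad (angle between cartridge's own z axis and vertical above 0.6 rad).
It fails at once if the cartridge is dropped or thrown onto the cradle: it comes down to the bed faster than 0.5 m/s (a fall of more than about 13 mm) (z of cartridge in the frame of cradle below 0.06 m and x of cartridge in the frame of cradle between -0.03 and 0.03 m and y of cartridge in the frame of cradle between -0.13 and 0 m and linear speed of cartridge above 0.5 m/s).
It also fails if it takes over 64 s, if anything falls off the work surface, if the arm or the gripper's body presses on something with over 40 N, if the wrist force passes 120 N, or if a joint passes its speed limit or range.

## Working session

There is one attempt and no reset: what is moved stays moved. The work goes in short steps, Python scripts to look and compute and a tool call to move; the robot and the scene stay as the last step left them, time stands still between calls to the robot, and variables do not carry over. Pictures are saved under pics/ and viewed, at most 13 in all, crops included, and the job is handed in when it is done.

Besides the shell and the picture viewer there is one more tool, called after "Emit:" as a command line: name --argument value ..., lists and objects as JSON in quotes. jog_arm: Moves the arm, as the interface text tells. Its arguments: {"type":"object","properties":{"claw":{"type":"array","items":{"type":"number"}},"offset":{"type":"array","items":{"type":"array","items":{"type":"number"}}},"angular":{"type":"array","items":{"type":"array","items":{"type":"number"}}},"grip_force":{"type":"number"}},"required":["claw","offset","angular"]}

```bash
mkdir -p pics; cat > h.py <<'E'
import numpy as np, cv2
from cell import env, cams
def cap(n):
    c=cams.capture(n); h=c["img"].shape[0]
    f=h/2/np.tan(np.radians(c["vertical_fov"])/2)
    c["K"]=np.array([[f,0,c["cx"]],[0,f,c["cy"]],[0,0,1.]]); c["R"]=np.array(c["R"]);c["t"]=np.array(c["t"]);c["dist"]=np.array(c["dist"],float)
    return c
def ray(c,uv,z):
    p=cv2.undistortPoints(np.array(uv,float).reshape(-1,1,2),c["K"],c["dist"]).reshape(-1,2)
    d=np.c_[p,np.ones(len(p))]@c["R"]; o=-c["R"].T@c["t"]
    return o+d*((np.array(z)-o[2])/d[:,2])[:,None]
def proj(c,X):
    return cv2.projectPoints(np.array(X,float).reshape(-1,1,3),cv2.Rodrigues(c["R"])[0],c["t"],c["K"],c["dist"])[0].reshape(-1,2)
E
python3 - <<'E'
from h import *
a=cap("top");b=cap("scene")
cv2.imwrite("pics/top.png",a["img"]);cv2.imwrite("pics/scene.png",b["img"])
import pickle;pickle.dump((a,b),open("c.pkl","wb"))
for c in(a,b):print(-c["R"].T@c["t"],c["vertical_fov"],c["dist"])
s=env.state();print(s["tcp_pos"],s["eef_rot"],s["contact_force"],s["finger_gap"],s["clock"])
E
```

```text
[ 477.12988495   -4.65734136 1120.96138078] 50.595555622585195 [-0.02740418  0.          0.          0.          0.        ]
[993.29781841 793.13577957 826.653077  ] 52.76283067803551 [-0.01026853  0.          0.          0.          0.        ]
[ 176.512885   -520.67147404  230.77197237] [-3.14050728e+00 -9.93791798e-05  3.26834007e-01] [-0.32607102 -0.0171989   0.17346067] 85.82873638319575 0.1
```

View pics/top.png

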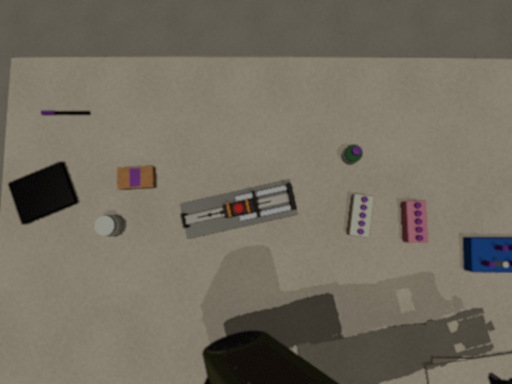

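View pics/scene.png

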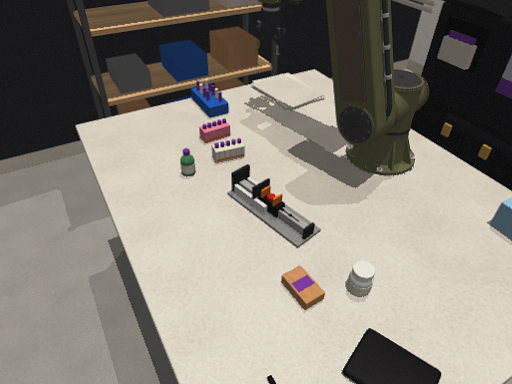

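The top view shows the cradle at about (238,208), with its fixed plate on the right at (291,193) and its post on the left at (184,217). The bottle is at (352,154), the jar at (108,225) and the carton at (136,177).
Candidates for the cartridge: the off-white box with purple caps at top (360,215), the pink one at (415,221) and the blue rack at (490,253). I choose the off-white one at (360,215) and check it in a close crop.

```bash
python3 - <<'E'
from h import *
import pickle
a,b=pickle.load(open("c.pkl","rb"))
cv2.imwrite("pics/crop.png",cv2.resize(a["img"][140:250,170:440],None,fx=2.9,fy=2.9,interpolation=cv2.INTER_CUBIC))
def blobs(c,lo,hi,n,zs,amin=4):
    hsv=cv2.cvtColor(c["img"],cv2.COLOR_BGR2HSV)
    m=cv2.inRange(hsv,lo,hi); k,l,s,ce=cv2.connectedComponentsWithStats(m)
    for i in range(1,k):
        if s[i,4]>=amin: print(n,s[i,4],ce[i].round(1),ray(c,[ce[i]],zs)[0].round(1))
for nm,c in(("top",a),("scene",b)):
    print(nm)
    blobs(c,(0,180,90),(6,255,255),"red",64)
    blobs(c,(8,170,90),(18,255,255),"orange",78)
    blobs(c,(125,80,40),(150,255,255),"purple",66)
E
```

```text
top
red 77 [238.2 207.6] [513.6  67.1  64. ]
orange 36 [247.4 205.7] [518.3  42.5  78. ]
orange 39 [228.5 210.1] [506.2  90.9  78. ]
purple 39 [ 47.7 112. ] [765.  589.6  66. ]
purple 63 [356.  150.4] [ 667.  -238.9   66. ]
purple 162 [134.4 177.1] [590.1 343.1  66. ]
purple 19 [364.2 199.1] [ 539.9 -258.9   66. ]
purple 19 [417.6 204.9] [ 526.5 -396.2   66. ]
purple 18 [363.2 206.9] [ 519.5 -256.3   66. ]
purple 21 [418. 213.] [ 505.7 -396.9   66. ]
purple 19 [362.2 214.8] [ 499.1 -253.4   66. ]
purple 22 [418.1 221. ] [ 485.1 -396.8   66. ]
purple 19 [361.4 222.9] [ 478.2 -251.2   66. ]
purple 17 [360.4 231. ] [ 457.6 -248.5   66. ]
purple 18 [419.  229.3] [ 463.8 -398.7   66. ]
purple 20 [419.2 237.4] [ 443.1 -398.9   66. ]
purple 43 [504.4 247.8] [ 419.4 -616.4   66. ]
purple 35 [490.9 263.8] [ 378.5 -580.4   66. ]
scene
red 40 [270.4 196.3] [517.2  69.8  64. ]
orange 14 [220.1 136.1] [ 515.5 -278.2   78. ]
orange 8 [209.2 139.4] [ 558.3 -277.    78. ]
orange 6 [241.3 154.8] [ 503.  -141.4   78. ]
orange 8 [233.5 156.5] [ 530.2 -145.3   78. ]
orange 4 [222.5 159. ] [ 568.4 -149.8
[... 197 characters left out ...]
urple 20 [197.6  85.4] [ 417.5 -713.3   66. ]
purple 113 [208.7  90.1] [ 393.3 -648.7   66. ]
purple 22 [219.6  96.3] [ 376.7 -574.3   66. ]
purple 12 [224.  120.5] [ 447.6 -387.3   66. ]
purple 13 [219.  121.7] [ 468.2 -388.2   66. ]
purple 13 [209.  124.7] [ 510.7 -386.1   66. ]
purple 12 [214.  123.5] [ 490.5 -385.1   66. ]
purple 13 [204.2 126. ] [ 530.5 -386.    66. ]
purple 15 [238.8 140.1] [ 460.6 -240.6   66. ]
purple 15 [227.7 142.5] [ 502.3 -245.    66. ]
purple 12 [233.  141.5] [ 483.  -242.1   66. ]
purple 17 [216.4 144.9] [ 543.7 -250.4   66. ]
purple 15 [222. 144.] [ 524.1 -246.2   66. ]
purple 32 [185.8 151.4] [ 652.5 -263.5   66. ]
purple 188 [302.7 283.1] [612.  373.5  66. ]
```

View pics/crop.png

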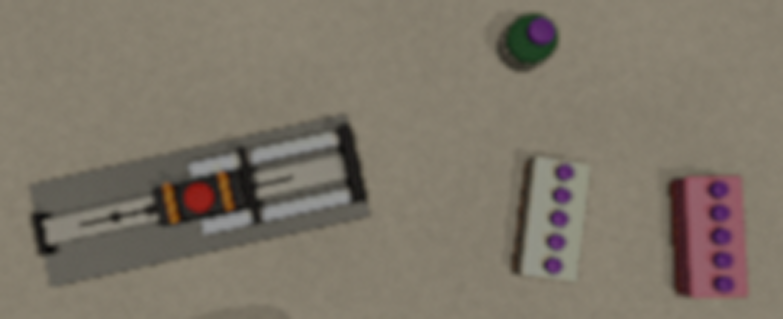

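The crop confirms the off-white cartridge, with five purple caps, at top (362,215); the pink look-alike stands to its right. The cradle has the red button at (238,208), and the fixed plate is the right-hand one. I'll move above the button and take a closer look with the wrist camera.

```bash
cat >> h.py <<'E'
from scipy.spatial.transform import Rotation as Ro
def rel(xyz,yaw):
    s=env.state(); R=Ro.from_euler("xyz",s["eef_rot"]); T=Ro.from_euler("xyz",[np.pi,0,yaw])
    print("clk",round(s["clock"],2),"tcp",np.round(s["tcp_pos"],1),"rot",np.round(s["eef_rot"],3),"F",np.round(s["contact_force"],1),"gap",round(s["finger_gap"],1))
    print(" off",R.inv().apply(np.array(xyz)-s["tcp_pos"]).round(1),"ang",(R.inv()*T).as_rotvec().round(3))
E
python3 -c "
from h import *
rel([513,67,220],1.816)"
```

```text
clk 0.1 tcp [ 176.5 -520.7  230.8] rot [-3.141 -0.     0.327] F [-0.3 -0.   0.2] gap 85.8
 off [ 507.3 -448.5   11.3] ang [-1.000e-03 -1.000e-03 -1.489e+00]
```

Emit:
jog_arm --claw '[0,0,0,0,0,0,0,0]' --offset '[[507,-448,11],[507,-448,11],[507,-448,11],[507,-448,11],[507,-448,11],[507,-448,11],[507,-448,11],[507,-448,11]]' --angular '[[0,0,-1.489],[0,0,-1.489],[0,0,-1.489],[0,0,-1.489],[0,0,-1.489],[0,0,-1.489],[0,0,-1.489],[0,0,-1.489]]'

```text
clock: 0.77
tcp_pos: [342.6, -229.8, 225.8]
eef_rot: [3.142, -0.0, 1.333]
contact_force: [0.5, -1.4, -0.0]
finger_gap: -0.0
gripper_force: 0.0
```

```bash
python3 -c "
from h import *
rel([513,67,220],1.816)"
```

```text
clk 0.77 tcp [ 342.6 -229.8  225.8] rot [ 3.142 -0.     1.333] F [ 0.5 -1.4 -0. ] gap -0.0
 off [328.6  95.6   5.8] ang [ 0.     0.    -0.483]
```

Emit:
jog_arm --claw '[0,0,0,0,0,0,0,0]' --offset '[[329,96,6],[329,96,6],[329,96,6],[329,96,6],[329,96,6],[329,96,6],[329,96,6],[329,96,6]]' --angular '[[0,0,-0.483],[0,0,-0.483],[0,0,-0.483],[0,0,-0.483],[0,0,-0.483],[0,0,-0.483],[0,0,-0.483],[0,0,-0.483]]'

```text
clock: 1.43
tcp_pos: [510.6, 58.4, 219.8]
eef_rot: [-3.141, 0.0, 1.81]
contact_force: [0.6, -1.1, 0.8]
finger_gap: -0.4
gripper_force: 0.0
```

```bash
python3 -c "
from h import *
import pickle
c=cap('wrist');cv2.imwrite('pics/w1.png',c['img']);pickle.dump(c,open('w1.pkl','wb'))
print(-c['R'].T@c['t'],c['R'])
rel([513,67,220],1.816)"
```

```text
[491.1204137  137.24214232 363.45043844] [[ 9.71621807e-01  2.36538975e-01  6.14919716e-04]
 [ 2.23929507e-01 -9.20657651e-01  3.19757824e-01]
 [ 7.62013186e-02 -3.10545976e-01 -9.47499106e-01]]
clk 1.48 tcp [512.8  63.2 219.4] rot [ 3.141e+00 -1.000e-03  1.813e+00] F [-0.3  5.1 -1.7] gap 0.1
 off [ 3.6  1.1 -0.6] ang [ 0.001 -0.001 -0.003]
```

View pics/w1.png

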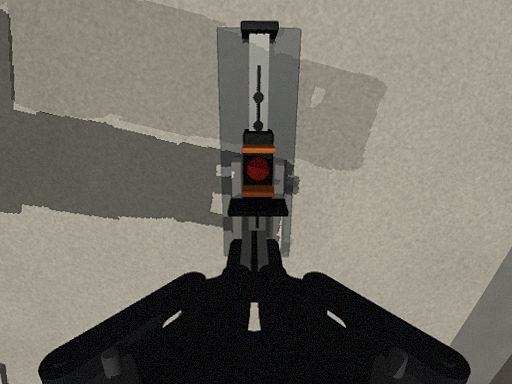

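The wrist view shows the red button at (258,169), the ridges at y≈150 and 190, and the moving plate at y≈207. Two holes are visible in the slotted tube at (258,125) and (258,97). Next I'll measure all of these.

```bash
python3 - <<'E'
from h import *
import pickle
c=cap("wrist");pickle.dump(c,open('w1.pkl','wb'))
hsv=cv2.cvtColor(c["img"],cv2.COLOR_BGR2HSV)
def big(m,n):
    k,l,s,ce=cv2.connectedComponentsWithStats(m); i=np.argsort(-s[1:,4])[:n]+1
    return [(s[j,:].tolist(),ce[j]) for j in i]
r=big(cv2.inRange(hsv,(0,150,60),(6,255,255)),1);b=ray(c,[r[0][1]],64)[0];print("button",r,b.round(1))
for q in big(cv2.inRange(hsv,(8,150,60),(20,255,255)),3): print("ridge",q,ray(c,[q[1]],78)[0].round(1))
# base plate far corners: grey outline
print("plate-edge pts z10",ray(c,[(218,28),(300,28)],10).round(1))
g=cv2.cvtColor(c["img"],cv2.COLOR_BGR2GRAY)
col=g[60:135,240:278]
# dark pixels in the slot area
hm=big(cv2.inRange(g[85:135,246:272],0,60),4)
for q in hm: print(q)
print(g[60:135,251:267].min(1).tolist()); print([(int(60+i),int((row<70).sum())) for i,row in enumerate(g[60:135,248:270])])
e=c["img"]
cv2.imwrite("pics/w1c.png",cv2.resize(e[10:260,200:320],None,fx=2.4,fy=2.4,interpolation=cv2.INTER_CUBIC))
rel([b[0],b[1],110],1.816)
E
```

```text
button [([245, 162, 21, 22, 258], array([254.36434109, 173.39922481]))] [513.1  64.5  64. ]
ridge ([239, 189, 32, 12, 346], array([254.75722543, 194.63583815])) [518.6  44.   78. ]
ridge ([239, 148, 33, 10, 297], array([255.19191919, 152.53198653])) [507.4  90.9  78. ]
plate-edge pts z10 [[432.7 212.2  10. ]
 [526.4 235.4  10. ]]
([4, 0, 11, 50, 223], array([ 9.34977578, 27.34080717]))
([19, 47, 4, 3, 9], array([20.44444444, 48.33333333]))
[111, 109, 111, 112, 113, 115, 116, 112, 114, 102, 9, 21, 24, 31, 29, 25, 28, 26, 18, 19, 17, 24, 14, 16, 22, 16, 25, 12, 18, 15, 15, 23, 18, 21, 20, 21, 24, 26, 22, 20, 25, 21, 25, 13, 23, 8, 19, 19, 11, 12, 18, 21, 19, 13, 16, 18, 18, 15, 19, 17, 7, 9, 11, 11, 16, 14, 14, 16, 11, 13, 12, 8, 15, 0, 1]
[(60, 0), (61, 0), (62, 0), (63, 0), (64, 0), (65, 0), (66, 0), (67, 0), (68, 0), (69, 0), (70, 3), (71, 3), (72, 3), (73, 3), (74, 3), (75, 3), (76, 3), (77, 3), (78, 2), (79, 2), (80, 2), (81, 2), (82, 2), (83, 2), (84, 2), (85, 2), (86, 3), (87, 2), (88, 3), (89, 3), (90, 2), (91, 2), (92, 2), (93, 3), (94, 2), (95, 2), (96, 4), (97, 6), (98, 8), (99, 8), (100, 10), (101, 11), (102, 10), (103, 8), (104, 8), (105, 6), (106, 4), (107, 2), (108, 3), (109, 2), (110, 2), (111, 3), (112, 2), (113, 2), (114, 2), (115, 2), (116, 2), (117, 3), (118, 3), (119, 2), (120, 2), (121, 2), (122, 2), (123, 2), (124, 3), (125, 5), (126, 7), (127, 9), (128, 9), (129, 9), (130, 9), (131, 9), (132, 9), (133, 11), (134, 10)]
clk 1.53 tcp [511.4  60.4 219.1] rot [-3.141e+00 -1.000e-03  1.814e+00] F [ 0.1 -0.5  0.5] gap -0.0
 off [  3.5   2.7 109.1] ang [-0.001 -0.001 -0.002]
```

View pics/w1c.png

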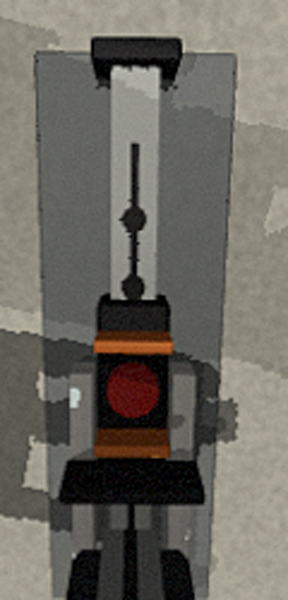

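The crop shows the button, both ridges, and two holes at crop (133,287) and (133,218), which are image (255,129) and (255,101). I now compute the hole distances.

```bash
python3 - <<'E'
from h import *
import pickle
c=pickle.load(open('w1.pkl','rb'))
P=ray(c,[(255.2,101),(255.4,129.7)],40);u=np.array([-np.sin(.243),np.cos(.243),0]);v=np.array([np.cos(.243),np.sin(.243),0])
print(P.round(1),(P-[513,65.5,0])@u,(P-[513,65.5,0])@v)
rel([513,65.5,75],1.814)
E
```

```text
[[494.9 142.5  40. ]
 [503.  110.9  40. ]] [79.12392011 46.4485409 ] [0.95583147 1.19451321]
clk 1.53 tcp [511.4  60.4 219.1] rot [-3.141e+00 -1.000e-03  1.814e+00] F [ 0.1 -0.5  0.5] gap -0.0
 off [  4.4   2.9 144.1] ang [-0.001 -0.001  0.   ]
```

Emit:
jog_arm --claw '[0,0,0,0,0,0,0,0]' --offset '[[4,3,35],[4,3,70],[4,3,100],[4,3,120],[4,3,130],[4,3,130],[4,3,130],[4,3,130]]' --angular '[[0,0,0],[0,0,0],[0,0,0],[0,0,0],[0,0,0],[0,0,0],[0,0,0],[0,0,0]]'

```text
clock: 2.2
tcp_pos: [512.8, 60.7, 91.5]
eef_rot: [3.139, 0.0, 1.81]
contact_force: [-0.1, -0.6, -0.4]
finger_gap: 0.1
gripper_force: 0.0
```

```bash
python3 -c "
from h import *
rel([513,65.5,57],1.814)"
```

```text
clk 2.2 tcp [512.8  60.7  91.5] rot [3.139 0.    1.81 ] F [-0.1 -0.6 -0.4] gap 0.1
 off [ 4.6  1.2 34.5] ang [ 0.002  0.    -0.004]
```

Emit:
jog_arm --claw '[0,0,0,0,0,0,0,0]' --offset '[[4,1,0],[4,1,8],[4,1,14],[4,1,18],[4,1,20],[4,1,20],[4,1,20],[4,1,20]]' --angular '[[0,0,0],[0,0,0],[0,0,0],[0,0,0],[0,0,0],[0,0,0],[0,0,0],[0,0,0]]'

```text
clock: 2.87
tcp_pos: [512.2, 64.9, 70.2]
eef_rot: [3.141, 0.0, 1.81]
contact_force: [0.2, -0.7, 0.9]
finger_gap: -0.3
gripper_force: 0.0
```

```bash
python3 -c "
from h import *
c=cap('wrist');cv2.imwrite('pics/w2.png',c['img'][100:300,150:400])
rel([513,65.5,57],1.814)
rel([513,65.5,57],1.814)"
```

```text
clk 2.92 tcp [512.3  64.9  70.2] rot [3.141 0.    1.81 ] F [0.8 0.2 0.3] gap -0.1
 off [ 0.4  0.9 13.2] ang [ 0.     0.    -0.004]
clk 2.92 tcp [512.3  64.9  70.2] rot [3.141 0.    1.81 ] F [0.8 0.2 0.3] gap -0.1
 off [ 0.4  0.9 13.2] ang [ 0.     0.    -0.004]
```

View pics/w2.png

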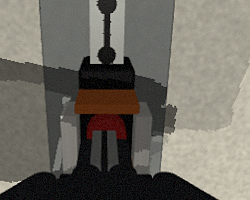

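The fingertips are between the ridges, over the red button at crop (107,125). I press now.

Emit:
jog_arm --claw '[0,0,0,0,0,0,0,0]' --offset '[[0,0,3],[0,0,6],[0,0,8],[0,0,10],[0,0,12],[0,0,13],[0,0,13],[0,0,13]]' --angular '[[0,0,0],[0,0,0],[0,0,0],[0,0,0],[0,0,0],[0,0,0],[0,0,0],[0,0,0]]'

```text
clock: 3.58
tcp_pos: [512.3, 65.0, 57.2]
eef_rot: [3.141, -0.0, 1.81]
contact_force: [-0.6, 1.6, 5.6]
finger_gap: 0.1
gripper_force: 2.7
```

Emit:
jog_arm --claw '[0,0,0,0,0,0,0,0]' --offset '[[4,0,0.3],[8,0,0.3],[11,0,0.3],[14,0,0.3],[17,0,0.3],[20,0,0.3],[22,0,0.3],[22,0,0.3]]' --angular '[[0,0,0],[0,0,0],[0,0,0],[0,0,0],[0,0,0],[0,0,0],[0,0,0],[0,0,0]]'

```text
clock: 4.25
tcp_pos: [507.2, 86.4, 57.0]
eef_rot: [3.141, 0.0, 1.81]
contact_force: [-0.0, 0.8, 6.2]
finger_gap: 0.5
gripper_force: 2.7
```

Emit:
jog_arm --claw '[0,0,0,0,0,0,0,0]' --offset '[[0,0,-3],[0,0,-6],[0,0,-9],[0,0,-11],[3,0,-11],[6,0,-11],[9,0,-11],[9,0,-11]]' --angular '[[0,0,0],[0,0,0],[0,0,0],[0,0,0],[0,0,0],[0,0,0],[0,0,0],[0,0,0]]'

```text
clock: 4.92
tcp_pos: [504.5, 95.6, 67.6]
eef_rot: [-3.141, -0.0, 1.81]
contact_force: [0.1, 0.5, -0.7]
finger_gap: -0.1
gripper_force: 0.0
```

```bash
cat > m.py <<'E'
from h import *
c=cap("wrist")
hsv=cv2.cvtColor(c["img"],cv2.COLOR_BGR2HSV)
m=cv2.inRange(hsv,(8,150,60),(20,255,255));k,l,s,ce=cv2.connectedComponentsWithStats(m)
u=np.array([-np.sin(.243),np.cos(.243),0])
for i in range(1,k):
    if s[i,4]>100:
        # far (upper) edge of the ridge: its top's +y edge
        p=[s[i,0]+s[i,2]/2,s[i,1]]; print("ridge",s[i].tolist(),ray(c,[p],78)[0].round(1),"y along from start button",((ray(c,[p],78)[0]-[513,65.5,0])@u).round(1))
m=cv2.inRange(hsv,(0,150,60),(6,255,255));print("red px",(m>0).sum())
rel([513,65.5,57],1.814)
E
python3 m.py
```

```text
ridge [225, 205, 65, 28, 1588] [499.6 123.1  78. ] y along from start button 59.1
red px 26
clk 4.97 tcp [504.6  95.4  67.6] rot [-3.141 -0.     1.81 ] F [ 0.5 -0.7 -0.4] gap 0.8
 off [-31.1   1.1  10.6] ang [-0.    -0.    -0.004]
```

Emit:
jog_arm --claw '[0,0,0,0,0,0,0,0]' --offset '[[2,0,0],[4,0,0],[6,0,0],[8,0,0],[10,0,0],[12,0,0],[14,0,0],[16,0,0]]' --angular '[[0,0,0],[0,0,0],[0,0,0],[0,0,0],[0,0,0],[0,0,0],[0,0,0],[0,0,0]]'

```text
clock: 5.63
tcp_pos: [501.1, 110.3, 67.6]
eef_rot: [3.142, 0.001, 1.81]
contact_force: [1.8, -4.2, -1.4]
finger_gap: 0.2
gripper_force: 2.8
```

```bash
python3 m.py
```

```text
ridge [226, 208, 64, 28, 1591] [496.9 136.1  78. ] y along from start button 72.4
red px 8
clk 5.68 tcp [501.  110.5  67.7] rot [3.142e+00 1.000e-03 1.810e+00] F [ 1.5 -4.3 -1.1] gap 0.1
 off [-46.6   1.   10.7] ang [ 0.     0.001 -0.004]
```

Emit:
jog_arm --claw '[0,0,0,0,0,0,0,0]' --offset '[[1,0,0],[2,0,0],[3,0,0],[4,0,0],[5,0,0],[6,0,0],[7,0,0],[7,0,0]]' --angular '[[0,0,0],[0,0,0],[0,0,0],[0,0,0],[0,0,0],[0,0,0],[0,0,0],[0,0,0]]'

```text
clock: 6.35
tcp_pos: [499.4, 117.2, 67.7]
eef_rot: [3.141, 0.0, 1.81]
contact_force: [1.5, -4.1, -1.1]
finger_gap: -0.0
gripper_force: 2.1
```

```bash
python3 m.py
```

```text
ridge [225, 208, 65, 28, 1588] [495.  142.9  78. ] y along from start button 79.5
red px 11
clk 6.4 tcp [499.4 117.2  67.7] rot [3.141 0.    1.81 ] F [ 2.  -3.9 -2.5] gap -0.4
 off [-53.5   0.9  10.7] ang [ 0.     0.    -0.004]
```

Emit:
jog_arm --claw '[0,0,0,0,0,0,0,0]' --offset '[[0.7,0,0],[1.4,0,0],[2.1,0,0],[2.8,0,0],[3.5,0,0],[4.2,0,0],[4.9,0,0],[5,0,0]]' --angular '[[0,0,0],[0,0,0],[0,0,0],[0,0,0],[0,0,0],[0,0,0],[0,0,0],[0,0,0]]'

```text
clock: 7.07
tcp_pos: [498.1, 122.4, 67.7]
eef_rot: [-3.142, -0.0, 1.81]
contact_force: [1.7, -3.1, -1.4]
finger_gap: 0.1
gripper_force: 1.3
```

Emit:
jog_arm --claw '[0,0,0,0,0,0,0,0]' --offset '[[0.6,0,0],[1.2,0,0],[1.8,0,0],[2.4,0,0],[3,0,0],[3.6,0,0],[4.2,0,0],[4.2,0,0]]' --angular '[[0,0,0],[0,0,0],[0,0,0],[0,0,0],[0,0,0],[0,0,0],[0,0,0],[0,0,0]]'

```text
clock: 7.73
tcp_pos: [497.5, 124.9, 67.7]
eef_rot: [3.142, 0.002, 1.81]
contact_force: [4.9, -15.8, -2.0]
finger_gap: -0.2
gripper_force: 8.2
```

```bash
python3 m.py
```

```text
ridge [226, 208, 64, 28, 1611] [493.3 150.8  78. ] y along from start button 87.5
red px 3
clk 7.78 tcp [497.5 124.9  67.7] rot [-3.142e+00  2.000e-03  1.810e+00] F [  4.6 -16.2  -1.9] gap 0.3
 off [-61.4   1.   10.9] ang [-0.     0.002 -0.004]
```

The side force rose to 16 N, so the pin has locked. I back off, rise and check.

Emit:
jog_arm --claw '[0,0,0,0,0,0,0,0]' --offset '[[-5,0,0],[-11,0,0],[-11,0,-5],[-11,0,-20],[-11,0,-50],[-11,0,-90],[-11,0,-130],[-11,0,-150]]' --angular '[[0,0,0],[0,0,0],[0,0,0],[0,0,0],[0,0,0],[0,0,0],[0,0,0],[0,0,0]]'

```text
clock: 8.45
tcp_pos: [500.5, 116.1, 223.0]
eef_rot: [3.136, 0.0, 1.81]
contact_force: [1.0, 0.0, 0.1]
finger_gap: 0.1
gripper_force: 0.0
```

```bash
python3 - <<'E'
from h import *
import pickle
c=cap("wrist");t=cap("top");pickle.dump((c,t),open('w3.pkl','wb'))
v=np.array([-np.sin(.243),np.cos(.243),0])
for n,q in(("w",c),("t",t)):
    hsv=cv2.cvtColor(q["img"],cv2.COLOR_BGR2HSV)
    for nm,lo,hi,z in(("red",(0,150,60),(6,255,255),64),("or",(8,150,60),(20,255,255),78)):
        m=cv2.inRange(hsv,lo,hi);k,l,s,ce=cv2.connectedComponentsWithStats(m)
        for i in range(1,k):
            if s[i,4]>25:
                p=ray(q,[ce[i]],z)[0];print(n,nm,s[i,4],ce[i].round(1),p.round(1),((p-[513,65.5,0])@v).round(1))
cv2.imwrite("pics/w3.png",cv2.resize(c["img"][20:250,180:340],None,fx=2.5,fy=2.5))
rel([499,-254,160],-0.126)
E
```

```text
w red 213 [253.9 177.1] [502.4 111.9  64. ] 47.6
w or 277 [253.9 156. ] [495.6 139.   78. ] 75.6
w or 317 [253.9 197.1] [507.   92.3  78. ] 27.5
t or 52 [151.3 178.7] [585.1 294.2  78. ] 204.6
clk 8.55 tcp [500.9 116.1 222.1] rot [3.135 0.    1.81 ] F [-0.4  0.6 -0.1] gap 0.1
 off [-359.1  -90.    61.6] ang [ 0.005 -0.007  1.936]
```

View pics/w3.png

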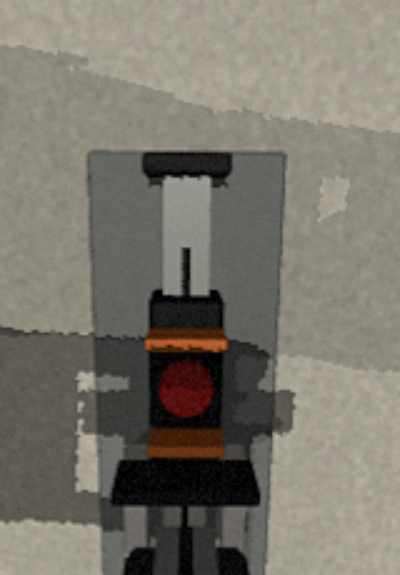

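The view shows the button centred between the ridges at crop (185,388), with one hole of the slot now covered. The slide is about 49 mm. I'll feel the button's height to be sure it is up.

Emit:
jog_arm --claw '[0,0,0,0,0,0,0,0]' --offset '[[-2,0,40],[-2,0,80],[-2,0,115],[-2,0,135],[-2,0,146],[-2,0,153],[-2,0,157],[-2,0,157]]' --angular '[[0,0,0],[0,0,0],[0,0,0],[0,0,0],[0,0,0],[0,0,0],[0,0,0],[0,0,0]]'

```text
clock: 9.22
tcp_pos: [500.4, 113.8, 61.1]
eef_rot: [3.141, -0.0, 1.81]
contact_force: [-2.5, 0.3, 3.9]
finger_gap: -0.4
gripper_force: 1.5
```

I measured 3.9 N at z = 61, which means the button is up (64). Now I rise and go to the cartridge.

Emit:
jog_arm --claw '[0,0,0,0,85,85,85,85]' --offset '[[0,0,-40],[0,0,-80],[0,0,-120],[0,0,-130],[-60,-20,-130],[-120,-40,-130],[-180,-50,-130],[-220,-60,-130]]' --angular '[[0,0,0],[0,0,0],[0,0,0.1],[0,0,0.2],[0,0,0.35],[0,0,0.45],[0,0,0.57],[0,0,0.69]]'

```text
clock: 9.88
tcp_pos: [493.8, -54.3, 192.5]
eef_rot: [3.139, -0.001, 1.115]
contact_force: [1.9, 0.7, 1.1]
finger_gap: 48.0
gripper_force: 0.0
```

```bash
python3 -c "
from h import *
rel([490,-253,170],-0.126)"
```

```text
clk 9.88 tcp [493.8 -54.3 192.5] rot [ 3.139e+00 -1.000e-03  1.115e+00] F [1.9 0.7 1.1] gap 48.0
 off [-180.1   84.    22.6] ang [ 0.002 -0.003  1.241]
```

Emit:
jog_arm --claw '[85,85,85,85,85,85,85,85]' --offset '[[-180,84,20],[-180,84,20],[-180,84,20],[-180,84,20],[-180,84,20],[-180,84,20],[-180,84,20],[-180,84,20]]' --angular '[[0,0,1.241],[0,0,1.241],[0,0,1.241],[0,0,1.241],[0,0,1.241],[0,0,1.241],[0,0,1.241],[0,0,1.241]]'

```text
clock: 10.55
tcp_pos: [491.1, -252.2, 172.0]
eef_rot: [3.14, -0.002, 0.112]
contact_force: [0.3, 0.6, -0.3]
finger_gap: 85.4
gripper_force: 0.0
```

```bash
python3 -c "
from h import *
rel([490,-253,170],-0.126)"
```

```text
clk 10.55 tcp [ 491.1 -252.2  172. ] rot [ 3.14e+00 -2.00e-03  1.12e-01] F [ 0.3  0.6 -0.3] gap 85.4
 off [-1.2  0.7  2. ] ang [ 0.001 -0.002  0.238]
```

Emit:
jog_arm --claw '[85,85,85,85,85,85,85,85]' --offset '[[0,0,0],[0,0,0],[0,0,0],[0,0,0],[0,0,0],[0,0,0],[0,0,0],[0,0,0]]' --angular '[[0,0,0.238],[0,0,0.238],[0,0,0.238],[0,0,0.238],[0,0,0.238],[0,0,0.238],[0,0,0.238],[0,0,0.238]]'

```text
clock: 11.22
tcp_pos: [491.0, -251.3, 170.8]
eef_rot: [3.142, -0.0, -0.117]
contact_force: [-0.4, 0.0, 0.2]
finger_gap: 85.2
gripper_force: 0.0
```

```bash
cat > caps.py <<'E'
from h import *
import sys
def caps(zoff=0,out=None):
    c=cap("wrist")
    if out: cv2.imwrite(out,c["img"])
    hsv=cv2.cvtColor(c["img"],cv2.COLOR_BGR2HSV)
    m=cv2.inRange(hsv,(125,60,30),(155,255,255));k,l,s,ce=cv2.connectedComponentsWithStats(m)
    i=[j for j in range(1,k) if s[j,4]>60]
    P=ray(c,ce[i],66+zoff)
    for j,p in zip(i,P):print(s[j].tolist(),p.round(1))
    return c,P
if __name__=="__main__":
    caps(float(sys.argv[1]),sys.argv[2]); rel([499,-254,90],-0.126)
E
python3 caps.py 0 pics/w4.png
```

```text
[392, 126, 24, 18, 303] [ 528.  -397.4   66. ]
[251, 128, 17, 18, 227] [ 541.1 -263.2   66. ]
[392, 148, 23, 17, 291] [ 507.3 -398.    66. ]
[251, 150, 16, 18, 221] [ 520.9 -260.5   66. ]
[392, 167, 22, 19, 282] [ 487.  -398.8   66. ]
[251, 170, 16, 19, 223] [ 500.5 -257.9   66. ]
[392, 187, 21, 18, 268] [ 466.7 -399.4   66. ]
[251, 190, 15, 37, 434] [ 470.2 -253.9   66. ]
[392, 206, 20, 18, 247] [ 446.1 -400.2   66. ]
clk 11.27 tcp [ 491.  -251.3  170.8] rot [ 3.142 -0.    -0.117] F [ 0.4 -1.2 -0.1] gap 85.0
 off [ 8.3  1.8 80.8] ang [ 0.    -0.     0.009]
```

View pics/w4.png

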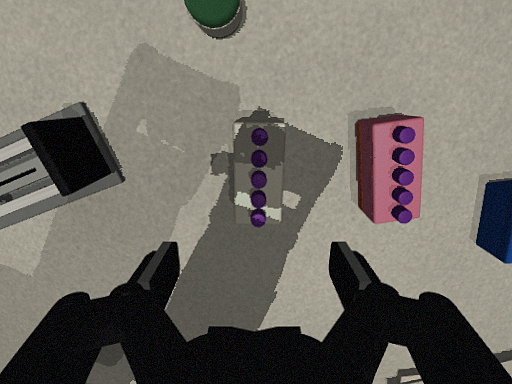

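The wrist view shows the off-white cartridge with its caps in a column at (259,137) to (258,218), midway between the open fingers. The pink one is at (400,170), clear of the arm. I descend.

```bash
python3 -c "
from h import *
rel([500,-256,8],-0.13)"
```

```text
clk 11.27 tcp [ 491.  -251.3  170.8] rot [ 3.142 -0.    -0.117] F [ 0.4 -1.2 -0.1] gap 85.0
 off [  9.5   3.6 162.8] ang [ 0.    -0.     0.013]
```

Emit:
jog_arm --claw '[85,85,85,85,85,85,85,85]' --offset '[[9.5,3.5,20],[9.5,3.5,50],[9.5,3.5,80],[9.5,3.5,110],[9.5,3.5,135],[9.5,3.5,150],[9.5,3.5,158],[9.5,3.5,162]]' --angular '[[0,0,0.013],[0,0,0.013],[0,0,0.013],[0,0,0.013],[0,0,0.013],[0,0,0.013],[0,0,0.013],[0,0,0.013]]'

```text
clock: 11.93
tcp_pos: [499.7, -255.7, 7.7]
eef_rot: [-3.141, 0.001, -0.131]
contact_force: [0.8, 0.6, 0.0]
finger_gap: 85.2
gripper_force: 0.0
```

Emit:
jog_arm --claw '[70,60,50,45,45,45,45,45]' --offset '[[0,0,0],[0,0,0],[0,0,0],[0,0,0],[0,0,0],[0,0,0],[0,0,0],[0,0,0]]' --angular '[[0,0,0],[0,0,0],[0,0,0],[0,0,0],[0,0,0],[0,0,0],[0,0,0],[0,0,0]]' --grip_force 30

```text
clock: 12.6
tcp_pos: [500.6, -256.2, 10.0]
eef_rot: [3.141, -0.002, -0.131]
contact_force: [-0.8, 0.7, 6.3]
finger_gap: 51.5
gripper_force: 32.5
```

Emit:
jog_arm --claw '[45,45,45,45,45,45,45,45]' --offset '[[0,0,-4],[0,0,-12],[0,0,-25],[0,0,-45],[0,0,-70],[0,0,-95],[0,0,-115],[0,0,-125]]' --angular '[[0,0,0],[0,0,0],[0,0,0],[0,0,0],[0,0,0],[0,0,0],[0,0,0],[0,0,0]]' --grip_force 40

```text
clock: 13.27
tcp_pos: [500.7, -256.3, 137.6]
eef_rot: [3.14, -0.004, -0.131]
contact_force: [-0.4, 0.2, -1.3]
finger_gap: 51.2
gripper_force: 42.5
```

```bash
python3 - <<'E'
from caps import *
z=env.state()["tcp_pos"][2]-8
c,P=caps(z,"pics/w5.png")
# cradle frame
b=np.array([513,65.5]); u=np.array([-np.sin(.243),np.cos(.243)]); o=b+4*u
print("origin",o.round(1),"place",(o-71.5*u).round(1),"plate inner",(o-138*u).round(1))
p=o-71.5*u
rel([p[0],p[1],160],1.814)
E
```

```text
[404, 140, 27, 20, 409] [ 560.4 -319.2  195.6]
[404, 163, 26, 21, 391] [ 552.3 -319.5  195.6]
[403, 185, 26, 21, 371] [ 544.2 -319.8  195.6]
[233, 191, 43, 141, 4704] [ 526.  -260.6  195.6]
[403, 206, 25, 41, 686] [ 532.  -320.2  195.6]
origin [512.   69.4] place [529.2  -0. ] plate inner [545.2 -64.6]
clk 13.32 tcp [ 501.  -256.5  138.1] rot [ 3.139 -0.005 -0.131] F [ 0.4 -0.8  1.4] gap 51.7
 off [  -5.5 -257.9  -22.4] ang [ 6.000e-03 -1.000e-03 -1.945e+00]
```

View pics/w5.png

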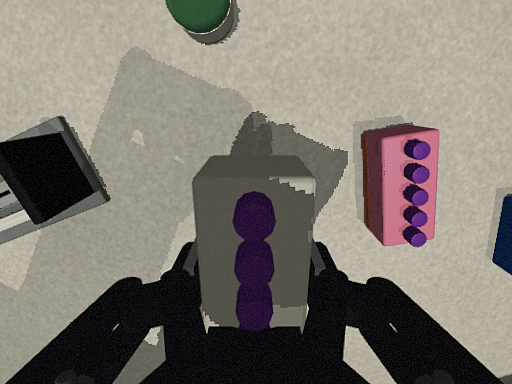

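The cartridge is held level between the fingers, its near caps at (254,215) and below. I carry it over the cradle.

Emit:
jog_arm --claw '[45,45,45,45,45,45,45,45]' --offset '[[0,-15,-10],[-1,-40,-22],[-1,-70,-22],[-2,-100,-22],[-3,-130,-22],[-4,-160,-22],[-5,-185,-22],[-5,-200,-22]]' --angular '[[0,0,-0.1],[0,0,-0.22],[0,0,-0.34],[0,0,-0.46],[0,0,-0.58],[0,0,-0.7],[0,0,-0.82],[0,0,-0.94]]'

```text
clock: 13.98
tcp_pos: [520.8, -54.5, 155.1]
eef_rot: [-3.14, 0.0, 0.816]
contact_force: [-0.2, -0.3, -1.6]
finger_gap: 51.4
gripper_force: 42.5
```

```bash
python3 -c "
from h import *
rel([529.2,0,160],1.814)"
```

```text
clk 13.98 tcp [520.8 -54.5 155.1] rot [-3.14   0.     0.816] F [-0.2 -0.3 -1.6] gap 51.4
 off [ 45.5 -31.2  -4.9] ang [-0.001 -0.    -0.998]
```

Emit:
jog_arm --claw '[45,45,45,45,45,45,45,45]' --offset '[[7,-5,0],[14,-10,0],[20,-14,0],[26,-18,0],[32,-22,0],[38,-26,0],[43,-29,0],[45.5,-31,0]]' --angular '[[0,0,-0.125],[0,0,-0.25],[0,0,-0.375],[0,0,-0.5],[0,0,-0.625],[0,0,-0.75],[0,0,-0.875],[0,0,-0.998]]'

```text
clock: 14.65
tcp_pos: [529.9, -2.0, 155.0]
eef_rot: [-3.14, -0.0, 1.813]
contact_force: [-0.5, -0.6, -1.4]
finger_gap: 51.7
gripper_force: 42.5
```

```bash
python3 - <<'E'
from h import *
import pickle
c=cap("wrist");t=cap("top");s=cap("scene")
pickle.dump((c,t,s),open("w6.pkl","wb"))
cv2.imwrite("pics/w6.png",np.hstack([cv2.resize(c["img"],(400,300)),cv2.resize(t["img"][150:260,170:317],(400,300))]))
rel([529.2,0,110],1.814)
E
```

```text
clk 14.8 tcp [529.9  -2.5 155.1] rot [-3.141 -0.     1.804] F [-0.1  0.1 -1.5] gap 51.6
 off [ 2.6 -0.  45.1] ang [-0.001 -0.    -0.01 ]
```

View pics/w6.png

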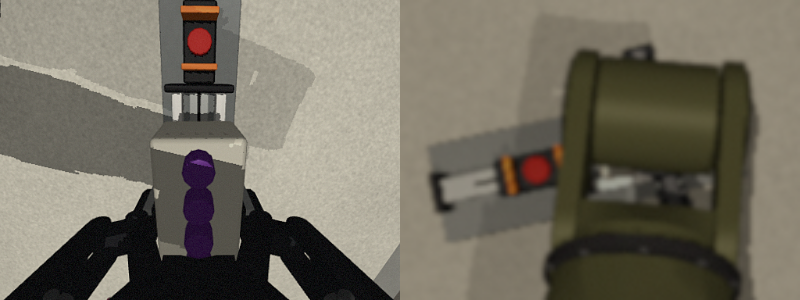

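The wrist view shows the cartridge in line with the sleeve and moving plate, its far end just short of the plate. I measure the gap.

```bash
python3 - <<'E'
from h import *
import pickle
c,t,s=pickle.load(open("w6.pkl","rb"))
g=cv2.cvtColor(c["img"],cv2.COLOR_BGR2GRAY)
for x in (225,290): print(x,[(y,int(g[y,x])) for y in range(98,130,1)])
print("cart",[(y,int(g[y,225])) for y in range(140,200,3)])
o=np.array([512,69.4,0]);u=np.array([-np.sin(.243),np.cos(.243),0]);v=np.array([np.cos(.243),np.sin(.243),0])
def cf(uv,z):
    p=ray(c,[uv],z)[0]-o; print(uv,z,"x",(p@v).round(1),"y",(p@u).round(1))
cf((211,118),85);cf((299,118),85)
hsv=cv2.cvtColor(c["img"],cv2.COLOR_BGR2HSV)
for nm,lo,hi,z in(("red",(0,150,60),(6,255,255),64),("or",(8,150,60),(20,255,255),78)):
    k,l,st,ce=cv2.connectedComponentsWithStats(cv2.inRange(hsv,lo,hi))
    for i in range(1,k):
        if st[i,4]>60: print(nm,st[i].tolist());cf(tuple(ce[i].round(1)),z)
for uv in((193,175),(315,175)): cf(uv,195)
cf((194,180),195); tp=np.array([529.9,-2.5,0])-o;print("tcp x,y",tp@v,tp@u)
E
```

```text
225 [(98, 97), (99, 101), (100, 100), (101, 100), (102, 99), (103, 99), (104, 101), (105, 105), (106, 85), (107, 14), (108, 5), (109, 27), (110, 43), (111, 41), (112, 31), (113, 30), (114, 24), (115, 23), (116, 1), (117, 10), (118, 40), (119, 95), (120, 229), (121, 206), (122, 200), (123, 206), (124, 201), (125, 202), (126, 202), (127, 200), (128, 200), (129, 199)]
290 [(98, 100), (99, 99), (100, 101), (101, 98), (102, 96), (103, 98), (104, 101), (105, 101), (106, 106), (107, 61), (108, 0), (109, 4), (110, 23), (111, 43), (112, 33), (113, 30), (114, 31), (115, 29), (116, 39), (117, 3), (118, 6), (119, 74), (120, 97), (121, 91), (122, 93), (123, 90), (124, 87), (125, 86), (126, 86), (127, 91), (128, 90), (129, 93)]
cart [(140, 202), (143, 199), (146, 197), (149, 197), (152, 202), (155, 82), (158, 79), (161, 83), (164, 77), (167, 84), (170, 88), (173, 81), (176, 92), (179, 154), (182, 166), (185, 173), (188, 171), (191, 177), (194, 172), (197, 65)]
(211, 118) 85 x -33.4 y -5.1
(299, 118) 85 x 35.2 y -5.1
red [240, 35, 31, 35, 838]
(np.float64(255.0), np.float64(52.3)) 64 x 0.9 y 44.8
or [231, 7, 50, 19, 846]
(np.float64(255.3), np.float64(15.7)) 78 x 1.1 y 67.0
or [232, 81, 46, 9, 406]
(np.float64(254.7), np.float64(85.0)) 78 x 0.6 y 19.4
(193, 175) 195 x -24.6 y -20.9
(315, 175) 195 x 24.7 y -20.9
(194, 180) 195 x -24.3 y -23.0
tcp x,y 0.07384767836071578 -74.09463237320502
```

Emit:
jog_arm --claw '[45,45,45,45,45,45,45,45]' --offset '[[3,1,5],[3.5,1,15],[3.5,1,30],[3.5,1,48],[3.5,1,64],[3.5,1,78],[3.5,1,86],[3.5,1,90]]' --angular '[[0,0,-0.01],[0,0,-0.01],[0,0,-0.01],[0,0,-0.01],[0,0,-0.01],[0,0,-0.01],[0,0,-0.01],[0,0,-0.01]]'

```text
clock: 15.47
tcp_pos: [529.6, 0.9, 64.0]
eef_rot: [-3.139, -0.001, 1.815]
contact_force: [0.2, -0.7, -1.9]
finger_gap: 51.4
gripper_force: 42.5
```

Emit:
jog_arm --claw '[45,45,45,45,45,45,45,45]' --offset '[[0,0,2],[0,0,4],[0,0,6],[0,0,8],[0,0,10],[0,0,11],[0,0,12],[0,0,12]]' --angular '[[0,0,0],[0,0,0],[0,0,0],[0,0,0],[0,0,0],[0,0,0],[0,0,0],[0,0,0]]'

```text
clock: 16.13
tcp_pos: [530.3, 1.0, 53.6]
eef_rot: [-3.141, -0.0, 1.817]
contact_force: [-0.7, 0.2, -1.7]
finger_gap: 51.5
gripper_force: 42.5
```

Not in contact yet (weight still −1.7 N). I lower slowly.

Emit:
jog_arm --claw '[45,45,45,45,45,45,45,45]' --offset '[[0,0,0.5],[0,0,1],[0,0,1.5],[0,0,2],[0,0,2.5],[0,0,3],[0,0,3],[0,0,3]]' --angular '[[0,0,0],[0,0,0],[0,0,0],[0,0,0],[0,0,0],[0,0,0],[0,0,0],[0,0,0]]'

```text
clock: 16.8
tcp_pos: [530.3, 1.0, 50.7]
eef_rot: [-3.142, -0.0, 1.817]
contact_force: [-0.3, 0.6, -2.0]
finger_gap: 51.7
gripper_force: 42.5
```

Emit:
jog_arm --claw '[45,45,45,45,45,45,45,45]' --offset '[[0,0,0.5],[0,0,1],[0,0,1.5],[0,0,2],[0,0,2],[0,0,2],[0,0,2],[0,0,2]]' --angular '[[0,0,0],[0,0,0],[0,0,0],[0,0,0],[0,0,0],[0,0,0],[0,0,0],[0,0,0]]'

```text
clock: 17.47
tcp_pos: [530.5, 1.0, 50.0]
eef_rot: [3.141, 0.0, 1.817]
contact_force: [-9.3, 0.3, 17.0]
finger_gap: 51.8
gripper_force: 44.5
```

Contact is at 50.0, as expected. I ease off 1.5 mm, open, check and rise.

Emit:
jog_arm --claw '[45,45,52,56,62,68,72,75]' --offset '[[0,0,-1],[0,0,-1.3],[0,0,-1.3],[0,0,-1.3],[0,0,-1.3],[0,0,-1.3],[0,0,-1.3],[0,0,-1.3]]' --angular '[[0,0,0],[0,0,0],[0,0,0],[0,0,0],[0,0,0],[0,0,0],[0,0,0],[0,0,0]]'

```text
clock: 18.13
tcp_pos: [530.4, 1.0, 50.0]
eef_rot: [3.142, -0.0, 1.817]
contact_force: [0.2, 0.2, 0.0]
finger_gap: 75.1
gripper_force: 0.0
```

Emit:
jog_arm --claw '[75,75,75,75,75,75,75,75]' --offset '[[0,0,-3],[0,0,-8],[0,0,-18],[0,0,-35],[0,0,-60],[0,0,-90],[0,0,-120],[0,0,-150]]' --angular '[[0,0,0],[0,0,0],[0,0,0],[0,0,0],[0,0,0],[0,0,0],[0,0,0],[0,0,0]]'

```text
clock: 18.8
tcp_pos: [530.1, 1.0, 202.6]
eef_rot: [3.141, 0.0, 1.817]
contact_force: [0.5, 0.4, -0.6]
finger_gap: 75.2
gripper_force: 0.0
```

```bash
python3 - <<'E'
from h import *
c=cap("wrist");s=cap("scene")
o=np.array([512,69.4,0]);u=np.array([-np.sin(.243),np.cos(.243),0]);v=np.array([np.cos(.243),np.sin(.243),0])
hsv=cv2.cvtColor(c["img"],cv2.COLOR_BGR2HSV)
k,l,st,ce=cv2.connectedComponentsWithStats(cv2.inRange(hsv,(125,60,30),(155,255,255)))
for i in range(1,k):
    if st[i,4]>60: p=ray(c,[ce[i]],106)[0]-o;print(st[i].tolist(),(p@v).round(1),(p@u).round(1))
cv2.imwrite("pics/end.png",np.hstack([cv2.resize(c["img"],(400,300)),cv2.resize(s["img"][120:260,200:387],(400,300))]))
rel([530,0,200],1.814)
E
```

```text
[246, 140, 17, 18, 227] 1.0 -31.0
[246, 162, 17, 18, 239] 1.1 -51.3
[247, 182, 16, 58, 708] 1.4 -92.0
clk 18.9 tcp [532.    0.9 206. ] rot [3.133e+00 3.000e-03 1.817e+00] F [ 0.3  0.2 -0.6] gap 74.7
 off [-0.4 -2.2  5.9] ang [0.008 0.003 0.003]
```

View pics/end.png

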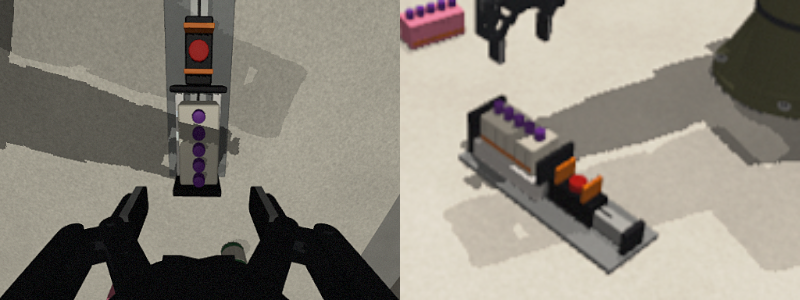

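The cartridge sits flat between the plates, centred at x ≈ 1 and y ≈ −72 mm in the cradle. The button is up and the gripper is clear, so I hand in.

```bash
python3 -c "
from cell import env
print(env.close_job())"
```

```text
the job is handed in; nothing more can be done
None
```

The job is handed in (the hand-in returned no verdict): the sleeve is locked in the next hole after sliding about 49 mm with the button up, and the cartridge lies flat on the bed between the end plates, released, with the gripper clear.

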